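Close the adjustable book rack and lock its wing screw

TASK

The two books in the adjustable rack have too much room: with a fingertip, push the rack's sliding end along until it is snug against the books, then tighten the wing screw on its foot with gentle fingertip strokes on the wings, clockwise seen from above, until it stops. Only push: do not pinch or force the screw, keep the books standing in the rack, and leave the other things on the credenza where they are.

Things in the scene. Friction and masses are not known exactly. Their poses are not given: they have to be found in the camera images.
- rack: Adjustable steel book rack, fixed to the slab. Origin: underside centre of its base plate, 140 (x) by 310 (y) by 6 mm; axes follow its yaw, z up. A fixed end plate (130 wide, 6 thick, top 106 mm above the slab, inner face at y = +145 mm) stands at its +y end. The books stand between it and the sliding end, which moves along the rack's y axis.
- slider (a joint): Position of the rack's sliding end in m: 0 = closed, snug against the books (about 1 mm less if they are pressed tight); grows as it opens, towards the rack's -y, up to 0.075. Starts 0.03 to 0.07 open. Stays where it is left; about 6 N moves it. The sliding end is an upright plate on a long low foot that reaches towards -y and carries the wing screw.
- plate_top (a point): Middle of the top edge of the sliding end's upright plate (130 mm wide in x, 6 mm thick in y, top 100 mm above the slab). Moves with the sliding end; axes are the rack's. Its inner (+y) face meets the books.
- foot_end (a point): Centre of the flat outer (-y) end face of the sliding end's foot: the place to push, towards the rack's +y, with free room beyond it. The face is 50 mm wide and spans 6 to 36 mm above the slab (this point: 21 mm). The foot is 145 mm long in y, its top 36 mm above the slab. Moves with the sliding end; axes are the rack's. The base plate, top 6 mm above the slab, lies under it.
- screw_mid (a point): Middle of the steel wing screw, on its upright axis, 54 mm above the slab, 95 mm on the -y side of the sliding plate and 50 mm on the +y side of foot_end. Its axes turn with the screw: the two flat wings, 5 mm thick, lie along its +x and -x, out to 34 mm from the axis, spanning about 46 to 66 mm above the slab; the hub is 16 mm across.
- rib_end (a point): Top of the outer end of a steel rib (6 mm thick, top 70 mm above the slab) that runs along the foot from the sliding plate to 42 mm from the screw's axis, on its +y side: a fingertip cannot circle the screw past it and has to be set back between strokes. Moves with the sliding end; axes are the rack's.
- screw (a joint): Turn of the wing screw in rad, growing clockwise seen from above. Starts loose at 0 to 2.5; stops dead at 7.854, fully tight, where the wings lie along the rack's y axis (at 0 they lie along its x axis). Turns easily (about 0.03 N m) and stays where it is left. It does not rise or sink noticeably.
- book_thick: Hardback book standing in the rack against the fixed end, 135 (x) by 36 (y) by 175 (z) mm, 0.4 kg, loose. Origin: underside centre, 6 mm above the slab.
- book_thin: Hardback book standing beside the thick one, 135 (x) by 28 (y) by 160 (z) mm, 0.4 kg, loose. Origin: underside centre.
- trinket_box: Closed stainless press-button trinket box, 92 x 122 x 60 mm, far to the robot's right of the rack. Bystander. Origin: underside centre.
- diffuser_jar: Frosted glass diffuser jar with its stopper in, 76 mm across, 115 mm high. Bystander. Origin: underside centre.
- catchall: Black ceramic catchall, a bowl 120 mm across, 30 mm high, just beyond the rack. Bystander. Origin: underside centre.
- shoehorn: Wooden shoehorn lying flat, 310 mm long, 40 mm wide, 12 mm high. Bystander. Origin: underside, near the middle of its length.
- garage_remote: White plastic garage remote, 38 x 70 x 14 mm, lying close to the rack on the robot's side. Bystander. Origin: underside centre.
- glasses_case: Black glasses case, 160 x 62 x 45 mm. Bystander. Origin: underside centre.
- candle_tin: Plain aluminium candle tin, 60 mm across, 45 mm high, just beyond the foot of the rack. Bystander. Origin: underside centre.

How it is judged:
By the outcome, as a careful person would: the job done as asked, in the order asked, and still so for the second after the job is handed in, with the robot touching nothing.
It also fails if it takes over 64 s, if anything falls off the work surface, if the arm or the gripper's body presses on something with over 40 N, if the wrist force passes 120 N, or if a joint passes its speed limit or range.

ROBOT

A 7-joint arm with a two-finger parallel gripper is mounted at the origin on the work surface. World frame = base frame: x ahead of the robot, y to its left, z up, the work surface at z = 0. Lengths are in m, angles in degrees, forces in N, time in s.
With the tool pointing down it reaches from about 0.35 to 0.775 m from the base axis. Payload 3.1 kg.
Tool frame: the origin (TCP) lies on the centre line of the jaws, within the pads' length; the fingertips stand 22 mm ahead of it and the grasp point (between the pads) lies 3 mm ahead of it; x points along the fingers, z is the direction in which the jaws open and shut, and the axes are right-handed (so a half turn about x gives the same grasp; the last joint's range is limited). The gripper opens to 85 mm and grips with 20 to 120 N. Pads are 22 mm wide; open, the fingers measure 114 mm over their backs; the gripper's body (76 mm by 85 mm) begins 54 mm behind the grasp point. The pads swing forward as they close: fully open they stand 13 mm farther back than shut.
Start: joints at [67.397, 17.813, 0.802, 86.603, -0.252, 75.585, -1.558], TCP at [0.19, -0.516, 0.253] pointing down, gripper open.
Joint ranges: [-154.91, 154.91], [-16.99, 109.72], [-72.82, 74.43], [7.12, 147.25], [-82.49, 262.49], [11.32, 116.49], [-174.64, 174.64]. Speed limits (degrees/s): [159.86, 159.86, 180, 180, 180, 180, 180].

INTERFACE

Orientations are given as [roll, pitch, yaw] about the fixed x, y, z axes, in that order (R = Rz(yaw) Ry(pitch) Rx(roll)).
In Python, from plant import r, imaging gives the robot as it stands.
- The arm moves only by the shell command python3 -m handwheel 'ROWS' [OPENING] [FORCE]. ROWS is JSON, a list of rows, each a list of 4 numbers: the shift along the tool's x, y, z in m, then the turn about the tool's x in degrees. A call has 1 to 8 rows; each row is the pose to reach, as a shift and turn from the pose measured when the call began, along the tool's axes at that moment; what a row does not reach only later rows make up. A row lasts 1/12 s, in which the tool goes at most 41.7 mm and 7.16 degrees, less where a joint would pass 70% of its speed; a pose out of reach is approached as far as the arm can. A call with a gripper value outside its range is refused whole. OPENING is the closure, from -1 (fully open) to 1 (shut), set as the call begins (- or left out, the last holds). The fingers move at their own pace and stop on an object; FORCE is the grip in N (left out, the last holds). Time passes only in rows, so rows that repeat a pose let the fingers close. It gives the time, the measured TCP pose, the force and the opening at its end, in the units of the state.
- r.observe(): the state, without advancing time (a new reading comes with each control period).
- imaging.read_camera(name): name is "scene" or "top"; returns the picture (384x512x3 uint8, red, green, blue); there is no depth.
- imaging.get_calibration(name): a dict with "camera_matrix" (3x3 intrinsics, pixels), "distortion" ([k1, k2, p1, p2, k3] as OpenCV has them; the pictures are not rectified), "world_from_camera" (4x4, takes a point from camera to world coordinates). Camera axes: x right, y up, looking along -z (the intrinsics and any distortion apply to the point x, -y, -z); pixel columns grow to the right and rows downward; lengths in m; the calibration is good to about 2 mm. A picture is of the moment at which its call begins. get_calibration takes no time and is no camera call.
- r.sign_off(): hands the job in, once; it reports no verdict.
The state is a dict: "t": time; "joint_positions": joint angles; "qd": joint speeds; "joint_torque": joint torques, N m; "tool_pos": TCP position; "ee_rot": TCP orientation; "force": force on the tool from outside, world axes, zero at the start; "moment": the same for the moment, N m; "grip_width": finger opening in m.
Only numpy, scipy, OpenCV 4.12 (cv2) and the standard library are available. Lean on these libraries where they do the work, as an engineer would, in place of code of your own. Each camera call takes 0.05 s, during which the arm holds its last target. There are 200 camera calls.

## Working session

There is one attempt and no reset: what is moved stays moved. The work goes in short steps, Python scripts to look and compute and a shell command to move; the robot and the scene stay as the last step left them, time stands still between calls to the robot, and variables do not carry over. Pictures are saved under pics/ and viewed, about 8 in all and at most 12, crops included, and the job is handed in when it is done.

```bash
mkdir -p pics; ls; python3 - <<'E'
from plant import r, imaging
import cv2,json
s=r.observe(); print(s)
for n in("scene","top"):
    im=imaging.read_camera(n); cv2.imwrite(f"pics/{n}0.png",im[:,:,::-1])
    c=imaging.get_calibration(n); print(n,c)
E
```

```text
pics
{'t': 0.0, 'joint_positions': array([67.39706833, 17.86330535,  0.80352858, 86.69437429, -0.2508875 ,
       75.58575682, -1.55919098]), 'qd': array([ 0.02770968,  0.03662233,  0.0048925 , -0.03989642, -0.15631339,
        0.05403   ,  0.07329746]), 'joint_torque': array([-4.64230507e-04, -3.79911554e+01,  1.45728313e-01, -2.30589187e+01,
        1.20547222e-02,  1.37036643e-02, -1.06859068e-05]), 'tool_pos': array([ 0.1897838 , -0.5154682 ,  0.25217662]), 'ee_rot': array([-176.96961654,   89.85829947,  113.24626908]), 'force': array([ 0.39351851, -0.31455808,  0.09503445]), 'moment': array([-0.01742694, -0.02967476, -0.02321065]), 'grip_width': 0.08554348299021033}
scene {'camera_matrix': array([[419.45801102,   0.        , 251.36847427],
       [  0.        , 419.45801102, 188.47862242],
       [  0.        ,   0.        ,   1.        ]]), 'distortion': array([-0.14165785,  0.        ,  0.        ,  0.        ,  0.        ]), 'world_from_camera': array([[ 0.86697164, -0.34153015,  0.36292882,  1.08987761],
       [ 0.49832053,  0.60296939, -0.62298039, -0.91208511],
       [-0.00606838,  0.72096122,  0.69294884,  1.06943639],
       [ 0.        ,  0.        ,  0.        ,  1.        ]])}
top {'camera_matrix': array([[401.75142636,   0.        , 253.61464509],
       [  0.        , 401.75142636, 189.21100058],
       [  0.        ,   0.        ,   1.        ]]), 'distortion': array([-0.04259603,  0.        ,  0.        ,  0.        ,  0.        ]), 'world_from_camera': array([[-0.0168455 ,  0.98748375, -0.1568186 ,  0.36508679],
       [-0.99984647, -0.01739344, -0.00212234, -0.01899254],
       [-0.00482339,  0.15675877,  0.98762514,  1.29555906],
       [ 0.        ,  0.        ,  0.        ,  1.        ]])}
```

View pics/top0.png

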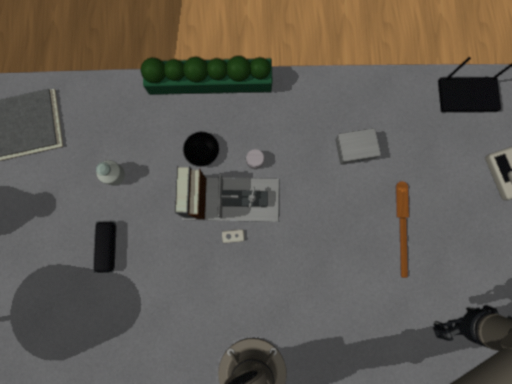

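View pics/scene0.png

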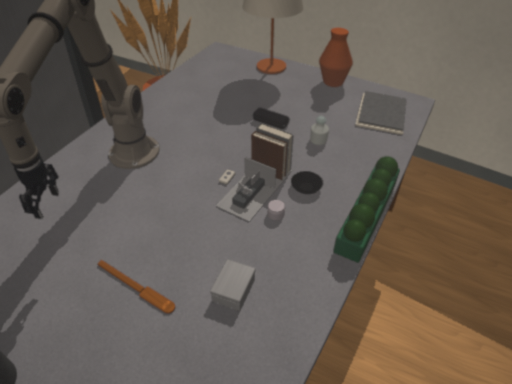

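The top view shows the books at about (190,192), the base plate ending at column 279, the foot at (245,198), the remote at (233,236) and the tin at (255,158). I'll enlarge the rack in both views.

```bash
cat > h.py <<'E'
import numpy as np, cv2
from plant import r, imaging
def cal(n):
    c=imaging.get_calibration(n); return np.array(c["camera_matrix"]),np.array(c["distortion"]),np.array(c["world_from_camera"])
F=np.diag([1.,-1,-1])
def ray(n,uv,z):
    K,d,T=cal(n); p=cv2.undistortPoints(np.float64(uv).reshape(-1,1,2),K,d).reshape(-1,2)
    v=(T[:3,:3]@F@np.c_[p,np.ones(len(p))].T).T
    return T[:3,3]+v*((z-T[2,3])/v[:,2])[:,None]
def proj(n,X):
    K,d,T=cal(n); R=F@T[:3,:3].T
    return cv2.projectPoints(np.float64(X).reshape(-1,1,3),cv2.Rodrigues(R)[0],-R@T[:3,3],K,d)[0].reshape(-1,2)
def crop(n,c0,r0,w,h,k,out,im=None):
    im=imaging.read_camera(n) if im is None else im
    a=cv2.resize(im[r0:r0+h,c0:c0+w],None,fx=k,fy=k,interpolation=cv2.INTER_CUBIC)
    a=np.clip(a.astype(float)*1.6,0,255).astype(np.uint8)
    for i in range(0,w,10): cv2.putText(a,str(c0+i),(i*k,8),0,.3,(255,255,0),1); cv2.line(a,(i*k,10),(i*k,14),(255,255,0),1)
    for i in range(10,h,10): cv2.putText(a,str(r0+i),(0,i*k+3),0,.3,(255,255,0),1); 
    cv2.imwrite(out,a[:,:,::-1])
E
python3 - <<'E'
from h import *
a=cv2.imread("pics/top0.png")[:,:,::-1]; crop("top",170,145,115,85,6,"pics/t1.png",a)
a=cv2.imread("pics/scene0.png")[:,:,::-1]; crop("scene",205,120,95,105,5,"pics/s1.png",a)
E
```

```text
(no output)
```

View pics/t1.png

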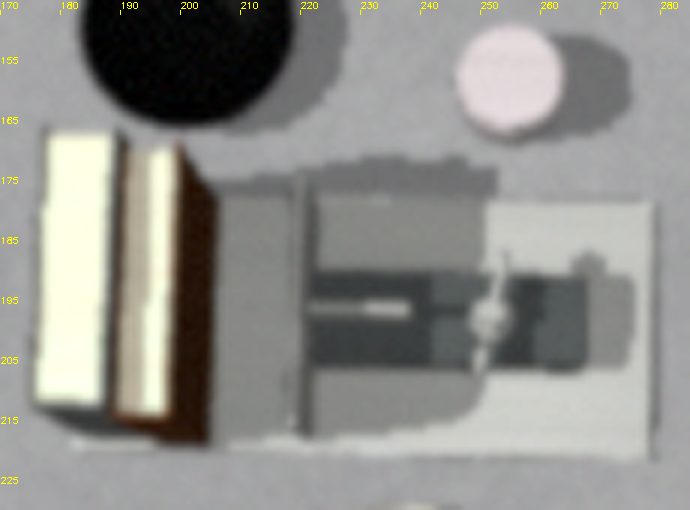

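View pics/s1.png

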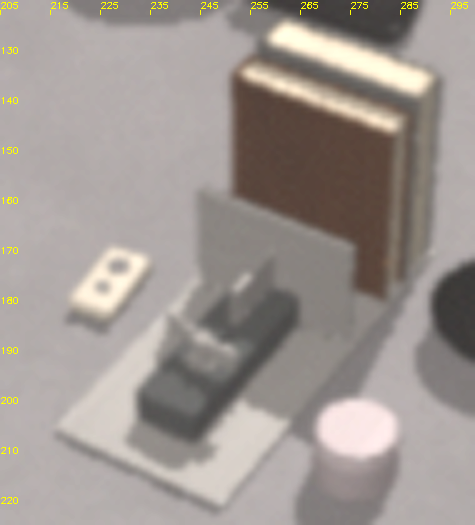

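```bash
cat > fit.py <<'E'
from h import *
from scipy.optimize import least_squares
def model(p,scr=True):
    x,y,a,s,q=p; c,sn=np.cos(a),np.sin(a)
    ym=81-1000*s   # inner face of plate
    f=ym-6-145; sy=ym-6-95
    P={'bR+':(70,-155,6),'bR-':(-70,-155,6),'pt+':(65,ym-3,100),'pt-':(-65,ym-3,100),
       'f+':(25,f,36),'f-':(-25,f,36),'hub':(0,sy,64),
       'w+':(34*np.cos(q),sy-34*np.sin(q),64),'w-':(-34*np.cos(q),sy+34*np.sin(q),64),'rib':(0,sy+42,70),'fe':(0,f,21)}
    return {k:np.array([x+(c*v[0]-sn*v[1])/1e3,y+(sn*v[0]+c*v[1])/1e3,v[2]/1e3]) for k,v in P.items()}
def fit(obs,p0):
    def res(p):
        m=model(p); return np.concatenate([(proj(n,m[k])[0]-uv) for n,k,uv in obs])
    o=least_squares(res,p0,loss='soft_l1',x_scale=[.01,.01,.05,.01,.1]); return o.x,res(o.x).reshape(-1,2)
E
python3 - <<'E'
from fit import *
np.set_printoptions(precision=4,suppress=True)
T,S='top','scene'
obs=[(T,'bR+',(278.8,178.8)),(T,'bR-',(278.3,221.3)),(T,'pt+',(220,173.7)),(T,'pt-',(220,217.8)),(T,'f+',(267.8,191.2)),(T,'f-',(267.5,206.3)),(T,'hub',(251.7,198.3)),(T,'w+',(254.2,187)),(T,'w-',(249.8,207)),(T,'rib',(238.3,196.3)),
(S,'bR+',(249.4,222)),(S,'bR-',(216,206.6)),(S,'pt+',(276,168.6)),(S,'pt-',(244.6,158))]
p,e=fit(obs,[.36,0,0,.04,.2]); print(p,np.degrees(p[2])); 
for o,ee in zip(obs,e): print(o[0],o[1],ee)
for k,v in model(p).items(): print(k,v)
print('tin',ray(T,[(255,157.5)],.045),'remote',ray(T,[(233,236)],.014),'bowl',ray(T,[(201,149)],.03))
s=r.observe(); from scipy.spatial.transform import Rotation as R
print(R.from_euler('xyz',s['ee_rot'],degrees=True).as_matrix())
E
```

```text
[ 0.5385  0.0583 -0.0259  0.0492  0.2026] -1.4843112395113482
top bR+ [-0.1823 -0.4956]
top bR- [ 0.342  -0.1045]
top pt+ [-0.2326  0.0532]
top pt- [-1.1976 -1.2783]
top f+ [ 0.0759 -0.7756]
top f- [ 0.3194 -0.2083]
top hub [ 0.262  -1.4174]
top w+ [ 0.0676 -0.7158]
top w- [-0.1625  0.5682]
top rib [0.0126 0.2003]
scene bR+ [-0.6687 -0.9692]
scene bR- [-1.1645 -0.9707]
scene pt+ [-1.2657  0.36  ]
scene pt- [-1.254  -1.2128]
bR+ [ 0.6044 -0.0984  0.006 ]
bR- [ 0.4645 -0.0948  0.006 ]
pt+ [0.6042 0.0855 0.1   ]
pt- [0.4743 0.0888 0.1   ]
f+ [ 0.5604 -0.0615  0.036 ]
f- [ 0.5104 -0.0602  0.036 ]
hub [ 0.5367 -0.0108  0.064 ]
w+ [ 0.5698 -0.0185  0.064 ]
w- [ 0.5036 -0.0031  0.064 ]
rib [0.5378 0.0312 0.07  ]
fe [ 0.5354 -0.0608  0.021 ]
tin [[ 0.6661 -0.0225  0.045 ]] remote [[0.4194 0.0517 0.014 ]] bowl [[0.7012 0.1523 0.03  ]]
[[-0.0008  0.9384  0.3456]
 [ 0.002   0.3456 -0.9384]
 [-1.     -0.0001 -0.0021]]
```

The rack is at (0.5385, 0.058) with a yaw of about -1.5° and the slider about 49 mm open. The screw is at about 0.2 rad. I'll close the gripper and move toward the foot end, turning +21.7° so the jaw axis lies along the rack's y.

```bash
python3 -m handwheel '[[0,0.035,-0.0185,3],[0,0.07,-0.037,6],[0,0.105,-0.0555,9],[0,0.14,-0.074,12],[0,0.175,-0.0925,15],[0,0.21,-0.111,18],[0,0.245,-0.1295,20],[0,0.28,-0.148,21.7]]' 1 20; python3 -c "
from h import *
from scipy.spatial.transform import Rotation as R
s=r.observe();print(s);print(R.from_euler('xyz',s['ee_rot'],degrees=True).as_matrix())"
```

```text
t: 0.77
tool_pos: [0.4021, -0.2781, 0.2523]
ee_rot: [-145.3, 89.9, 123.1]
force: [0.8, 0.1, -0.7]
grip_width: -0.0002
{'t': 0.7667, 'joint_positions': array([ 40.15676785,  11.15165924,  -8.78330225,  95.4880739 ,
         1.69762514,  73.62893379, -60.53207857]), 'qd': array([-40.25908819,   6.17467723, -18.06109532,  -7.04717018,
         4.36136419,   0.68437524, -78.63824669]), 'joint_torque': array([  2.6296109 , -33.50946665,  -0.38316756, -21.99597716,
        -0.1122051 ,   0.26748592,   1.10452384]), 'tool_pos': array([ 0.40207769, -0.27810022,  0.25231481]), 'ee_rot': array([-145.28683496,   89.85145681,  123.12680357]), 'force': array([ 0.77868693,  0.10008675, -0.71327879]), 'moment': array([-0.02844405, -0.07581422,  0.01626349]), 'grip_width': -0.00020842775450594605}
[[-0.00141682  0.99961569 -0.0276852 ]
 [ 0.00217118 -0.02768209 -0.99961442]
 [-0.99999664 -0.00147638 -0.00213112]]
```

```bash
python3 -m handwheel '[[0.02,0.022,-0.027,0],[0.04,0.043,-0.054,0],[0.06,0.064,-0.081,0],[0.08,0.085,-0.108,0],[0.1,0.107,-0.135,0],[0.12,0.128,-0.162,0],[0.15,0.128,-0.162,0],[0.16,0.128,-0.162,0]]' ; python3 - <<'E'
from h import *
print(r.observe()['tool_pos'],r.observe()['force'])
crop("scene",205,130,95,105,5,"pics/s2.png")
E
```

```text
t: 1.43
tool_pos: [0.5326, -0.1153, 0.0882]
ee_rot: [-122.6, 89.4, 146.2]
force: [-2.4, -0.1, 0.1]
grip_width: -0.0001
[ 0.53255485 -0.11529789  0.08816554] [-2.38085579 -0.09450639  0.14679448]
```

View pics/s2.png

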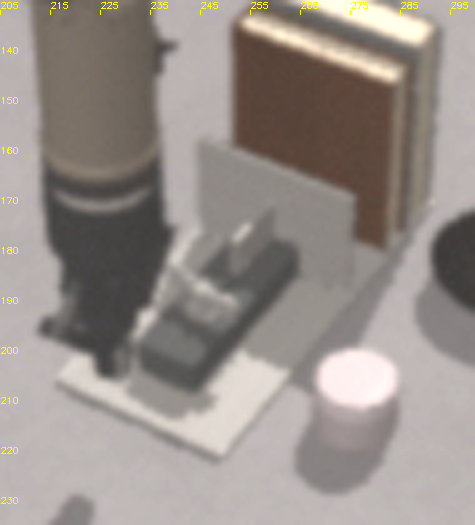

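The fingers, at about (227,203), hang over the -y end of the plate, short of the foot. I'll check that the tip's projection agrees, then go down.

```bash
python3 -c "
from h import *
for d in(.022,.035): print(proj('scene',[.5326,-.1153,.088-d]))"; python3 -m handwheel '[[0.02,0,0,0],[0.038,0,0,0],[0.043,0.001,0,0],[0.043,0.001,0,0]]'
```

```text
[[227.31167186 204.31834568]]
[[227.49133111 207.01567807]]
t: 1.82
tool_pos: [0.5301, -0.1188, 0.0438]
ee_rot: [-104.9, 89.2, 163.5]
force: [-0.7, -0.4, 0.5]
grip_width: 0.0003
```

```bash
python3 -m handwheel '[[0,0.002,-0.007,0],[0,0.004,-0.014,0],[0,0.004,-0.02,0],[0,0.004,-0.026,0],[0,0.004,-0.031,0],[0,0.005,-0.036,0]]'; python3 -m handwheel '[[0,0,-0.005,0],[0,0,-0.01,0],[0,0,-0.015,0],[0,0,-0.02,0]]';python3 -m handwheel '[[0,0,-0.005,0],[0,0,-0.01,0],[0,0,-0.014,0],[0,0,-0.018,0]]'
```

```text
t: 2.32
tool_pos: [0.5362, -0.0818, 0.0443]
ee_rot: [-105.5, 89.2, 163.0]
force: [0.8, 0.2, -0.1]
grip_width: 0.0002
t: 2.65
tool_pos: [0.5367, -0.0659, 0.0446]
ee_rot: [-81.6, 89.2, -173.2]
force: [0.0, -6.5, 0.6]
grip_width: 0.0
t: 2.98
tool_pos: [0.5372, -0.0526, 0.0447]
ee_rot: [-58.8, 89.1, -150.6]
force: [-0.4, -7.2, 1.7]
grip_width: -0.0004
```

```bash
python3 -m handwheel '[[0,0,-0.005,0],[0,0,-0.01,0],[0,0,-0.014,0],[0,0,-0.017,0]]';python3 -m handwheel '[[0,0,-0.003,0],[0,0,-0.006,0],[0,0,-0.008,0]]';python3 -m handwheel '[[0,0,-0.002,0],[0,0,-0.004,0]]'
```

```text
t: 3.32
tool_pos: [0.5376, -0.0399, 0.0447]
ee_rot: [-44.1, 88.9, -136.1]
force: [-0.6, -6.7, 2.0]
grip_width: -0.0001
t: 3.57
tool_pos: [0.5377, -0.0353, 0.0448]
ee_rot: [-36.7, 88.7, -128.8]
force: [-0.6, -6.1, 2.5]
grip_width: 0.0004
t: 3.73
tool_pos: [0.5377, -0.0339, 0.0448]
ee_rot: [-32.3, 88.5, -124.6]
force: [-1.0, -5.9, -0.4]
grip_width: -0.0002
```

```bash
python3 -m handwheel '[[0,0,-0.003,0],[0,0,-0.005,0],[0,0,-0.006,0]]';python3 -m handwheel '[[0,0,-0.003,0],[0,0,-0.005,0],[0,0,-0.005,0]]';python3 -m handwheel '[[0,0,-0.003,0],[0,0,-0.004,0],[0,0,-0.004,0]]'
```

```text
t: 3.98
tool_pos: [0.5379, -0.0304, 0.0449]
ee_rot: [-29.0, 88.3, -121.4]
force: [-0.2, -5.2, 2.1]
grip_width: -0.0001
t: 4.23
tool_pos: [0.538, -0.0276, 0.0449]
ee_rot: [-26.6, 88.2, -119.0]
force: [-0.7, -6.0, 1.3]
grip_width: -0.0001
t: 4.48
tool_pos: [0.538, -0.0258, 0.0449]
ee_rot: [-24.7, 88.0, -117.2]
force: [-1.0, -6.0, 1.9]
grip_width: -0.0002
```

```bash
python3 -m handwheel '[[0,0,-0.003,0],[0,0,-0.004,0],[0,0,-0.004,0]]';python3 -m handwheel '[[0,0,-0.003,0],[0,0,-0.004,0],[0,0,-0.004,0]]'; python3 - <<'E'
from h import *
crop("top",170,155,115,75,6,"pics/t2.png")
E
```

```text
t: 4.73
tool_pos: [0.538, -0.0241, 0.045]
ee_rot: [-23.0, 87.8, -115.6]
force: [0.0, -4.9, 1.8]
grip_width: 0.0
t: 4.98
tool_pos: [0.5381, -0.0224, 0.045]
ee_rot: [-21.5, 87.7, -114.2]
force: [0.0, -5.2, 2.3]
grip_width: 0.0001
```

View pics/t2.png

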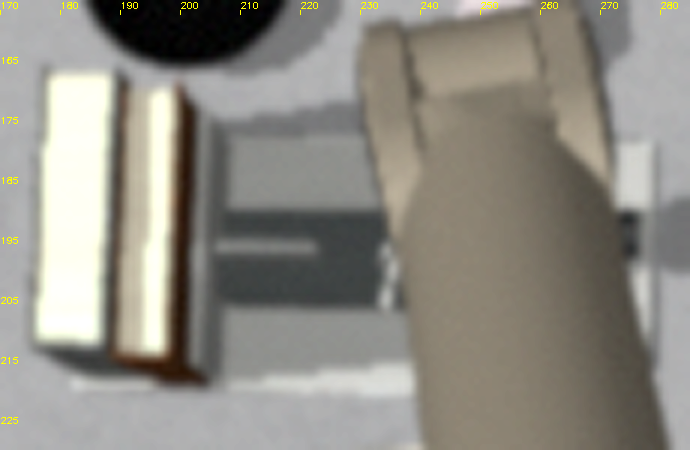

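The sliding plate is now at column ~202, nearly at the book's foot, and the rib end moved ~14.6 px (about 44 mm). A few mm should remain.

```bash
for i in 1 2; do :; done; python3 -m handwheel '[[0,0,-0.003,0],[0,0,-0.004,0],[0,0,-0.005,0]]';python3 -m handwheel '[[0,0,-0.003,0],[0,0,-0.004,0],[0,0,-0.005,0]]';python3 -m handwheel '[[0,0,-0.003,0],[0,0,-0.004,0],[0,0,-0.004,0]]'
```

```text
t: 5.28
tool_pos: [0.5381, -0.0217, 0.0451]
ee_rot: [-19.5, 87.3, -112.3]
force: [-1.4, -9.5, 2.5]
grip_width: -0.0003
t: 5.53
tool_pos: [0.5381, -0.0216, 0.0451]
ee_rot: [-17.7, 87.0, -110.7]
force: [-0.6, -8.9, 2.4]
grip_width: 0.0005
t: 5.78
tool_pos: [0.538, -0.0216, 0.0452]
ee_rot: [-16.5, 86.7, -109.6]
force: [-1.1, -7.6, 3.9]
grip_width: -0.0002
```

```bash
python3 -m handwheel '[[0,0,-0.004,0],[0,0,-0.007,0],[0,0,-0.009,0],[0,0,-0.009,0]]';python3 -c "
from h import *
print(r.observe()['tool_pos'],r.observe()['force'])"
```

```text
t: 6.12
tool_pos: [0.538, -0.021, 0.0453]
ee_rot: [-14.8, 86.0, -108.1]
force: [-1.5, -12.6, 4.6]
grip_width: -0.0002
[ 0.5380083  -0.02104518  0.04528208] [ -1.53418925 -12.55778263   4.57338184]
```

```bash
python3 -m handwheel '[[0,0,0.01,0],[0,0,0.03,0],[0,0,0.05,0],[-0.03,0,0.065,0],[-0.06,0,0.08,0],[-0.09,0,0.1,0],[-0.12,0,0.13,0],[-0.12,0,0.13,0]]'; python3 -m handwheel '[[0,0,0.03,0],[0,0,0.06,0],[0,0,0.09,0],[0,0,0.09,0]]'; python3 - <<'E'
from h import *
from scipy.spatial.transform import Rotation as R
s=r.observe();print(s['tool_pos'],s['joint_positions']);print(R.from_euler('xyz',s['ee_rot'],degrees=True).as_matrix().round(3))
im=imaging.read_camera("top");cv2.imwrite("pics/top3.png",im[:,:,::-1])
crop("top",170,145,115,85,6,"pics/t3.png",im)
E
```

```text
t: 6.78
tool_pos: [0.5368, -0.1492, 0.1806]
ee_rot: [-3.1, 85.8, -96.9]
force: [1.2, -2.6, 0.3]
grip_width: -0.0001
t: 7.12
tool_pos: [0.5292, -0.2471, 0.1874]
ee_rot: [-2.4, 85.5, -96.7]
force: [-0.4, -1.5, -1.0]
grip_width: 0.0002
[ 0.52924497 -0.24711439  0.18743014] [ 27.22735266  23.74471279  -8.88347686  88.09965129   8.58447338
  67.67106836 -78.47020045]
[[-0.009  0.997 -0.076]
 [-0.078 -0.076 -0.994]
 [-0.997 -0.003  0.078]]
```

View pics/t3.png

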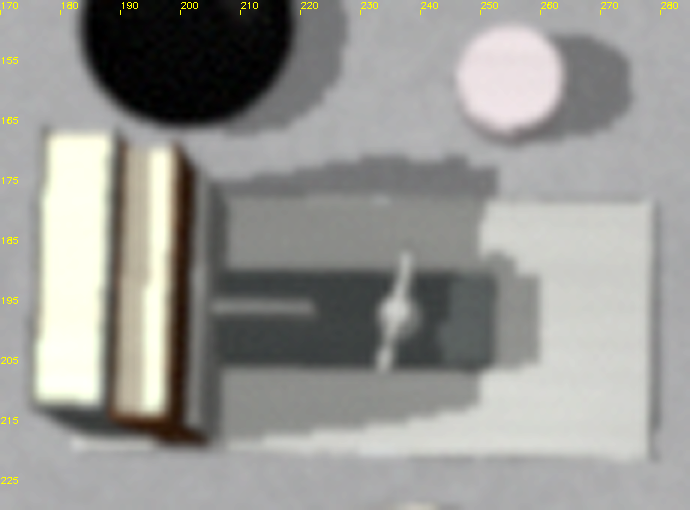

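```bash
python3 - <<'E'
from fit import *
np.set_printoptions(precision=4,suppress=True)
T='top';P0=[.5385,.0583,-.0259]
obs=[(T,'f+',(252.5,190.5)),(T,'f-',(252.5,206.3)),(T,'hub',(236.2,197.5)),(T,'w+',(237.7,187.5)),(T,'w-',(233.8,206.5)),(T,'rib',(222.5,196.2))]
def res(p):
    m=model(P0+list(p)); return np.concatenate([(proj(n,m[k])[0]-uv) for n,k,uv in obs])
o=least_squares(res,[.003,.2],x_scale=[.01,.1]);print(o.x,res(o.x).reshape(-1,2))
for s in (0,.003,.006):
    m=model(P0+[s,.2]); print(s,proj(T,m['pt+']),proj(T,m['pt-']),m['hub'],m['fe'])
E
```

```text
[-0.      0.1839] [[-0.1196 -0.2076]
 [-0.2707 -0.344 ]
 [-0.1182 -0.7548]
 [ 0.5521 -1.3896]
 [ 0.0946  0.9674]
 [-0.1313  0.1616]]
0 [[203.5989 173.6253]] [[202.3628 216.3649]] [0.538  0.0383 0.064 ] [ 0.5367 -0.0117  0.021 ]
0.003 [[204.585  173.6327]] [[203.3654 216.3743]] [0.5379 0.0353 0.064 ] [ 0.5366 -0.0147  0.021 ]
0.006 [[205.5712 173.6402]] [[204.3682 216.3836]] [0.5378 0.0323 0.064 ] [ 0.5365 -0.0177  0.021 ]
```

The slider fits at 0.000 m, so it's snug, and the screw axis is at about (0.537, 0.038). I'll write a helper to convert world targets into tool-frame rows.

```bash
cat > rows.py <<'E'
import sys,json
from h import *
from scipy.spatial.transform import Rotation as R
C=np.array([.537,.038])
def show(pts):
    s=r.observe(); M=R.from_euler('xyz',s['ee_rot'],degrees=True).as_matrix()
    print('pos',s['tool_pos'].round(4),'F',s['force'].round(1),'M',s['moment'].round(2))
    for p in pts: print((M.T@(np.array(p)-s['tool_pos'])).round(4).tolist())
def arc(a,Rr=.028,z=.073):
    a=np.radians(a); return [C[0]+Rr*np.cos(a), C[1]+.0017-Rr*np.sin(a), z]
E
python3 -c "
from rows import *
show([[.560,.055,.115],arc(-38)])"
```

```text
pos [ 0.5299 -0.243   0.1869] F [-0.3  0.6 -0.3] M [ 0.13 -0.01  0.01]
[0.0495, 0.0085, -0.3039]
[0.0913, 0.0076, -0.3088]
```

```bash
python3 -m handwheel '[[0,0.001,-0.038,0],[0,0.002,-0.076,0],[0,0.003,-0.114,0],[0.005,0.004,-0.152,0],[0.012,0.005,-0.19,0],[0.02,0.006,-0.228,0],[0.03,0.007,-0.266,0],[0.045,0.0085,-0.304,0]]'; python3 -m handwheel '[[0,0,0,0],[0,0,0,0]]'; python3 -c "
from rows import *
show([arc(-38)])
crop('scene',215,110,95,105,5,'pics/s3.png')"
```

```text
t: 7.83
tool_pos: [0.5601, 0.0602, 0.1198]
ee_rot: [-1.5, 85.9, -95.6]
force: [1.1, 0.1, 0.2]
grip_width: -0.0
t: 8.0
tool_pos: [0.558, 0.0675, 0.1182]
ee_rot: [-5.2, 86.2, -98.7]
force: [0.9, -0.8, 0.4]
grip_width: -0.0001
pos [0.558  0.0675 0.1182] F [ 0.9 -0.8  0.4] M [0.03 0.02 0.01]
[0.0458, 0.002, 0.0074]
```

View pics/s3.png

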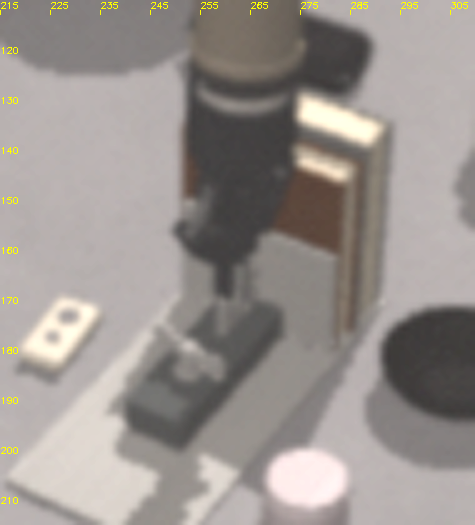

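Picture 7 shows the fingertip above the foot at about (260,170), beside the wing screw. The books are standing and the gripper is clear of them. Next I'll go down beside the +x wing.

```bash
python3 -m handwheel '[[0.005,0.002,0.007,0],[0.02,0.002,0.007,0],[0.035,0.002,0.007,0],[0.0455,0.002,0.007,0],[0.0455,0.002,0.007,0],[0.0455,0.002,0.007,0]]'; python3 -c "
from rows import *
show([arc(a) for a in range(-30,50,10)])"
```

```text
t: 8.55
tool_pos: [0.5602, 0.0517, 0.074]
ee_rot: [-3.6, 86.0, -97.4]
force: [0.4, 0.7, 0.1]
grip_width: 0.0001
pos [0.5602 0.0517 0.074 ] F [0.4 0.7 0.1] M [ 0.1   0.01 -0.  ]
[0.0008, 0.0009, -0.0021]
[0.0011, 0.0033, 0.0021]
[0.0014, 0.0049, 0.0067]
[0.0018, 0.0056, 0.0115]
[0.0021, 0.0055, 0.0164]
[0.0024, 0.0046, 0.0212]
[0.0028, 0.0028, 0.0257]
[0.0031, 0.0003, 0.0299]
```

```bash
python3 -m handwheel '[[0.001,0.003,0.002,0],[0.0014,0.005,0.0067,0],[0.0018,0.0056,0.0115,0],[0.0021,0.0055,0.0164,0],[0.0024,0.0046,0.0212,0],[0.0028,0.0028,0.0257,0],[0.003,0.0003,0.03,0]]'; python3 -c "
from rows import *
show([arc(a) for a in range(40,121,10)])"
```

```text
t: 9.13
tool_pos: [0.5587, 0.0207, 0.0733]
ee_rot: [-2.7, 86.0, -96.6]
force: [1.6, 1.0, -0.1]
grip_width: -0.0001
pos [0.5587 0.0207 0.0733] F [ 1.6  1.  -0.1] M [ 0.28 -0.19 -0.04]
[0.0002, -0.0003, -0.001]
[0.0005, -0.0035, 0.0026]
[0.0007, -0.0073, 0.0057]
[0.0009, -0.0116, 0.008]
[0.001, -0.0162, 0.0096]
[0.0011, -0.021, 0.0104]
[0.0011, -0.0259, 0.0103]
[0.001, -0.0307, 0.0093]
[0.0009, -0.0353, 0.0076]
```

```bash
python3 -m handwheel '[[0.0005,-0.0035,0.0026,0],[0.0007,-0.0073,0.0057,0],[0.0009,-0.0116,0.008,0],[0.001,-0.0162,0.0096,0],[0.0011,-0.021,0.0104,0],[0.0011,-0.0259,0.0103,0],[0.001,-0.0307,0.0093,0],[0.001,-0.0353,0.0076,0]]'; python3 -c "
from rows import *
show([arc(a) for a in range(110,171,10)])"
```

```text
t: 9.8
tool_pos: [0.5225, 0.015, 0.073]
ee_rot: [-2.6, 85.9, -96.5]
force: [1.6, -0.4, 0.6]
grip_width: 0.0
pos [0.5225 0.015  0.073 ] F [ 1.6 -0.4  0.6] M [-0.11 -0.33  0.03]
[0.0001, 0.005, 0.0013]
[-0.0, 0.0005, -0.0005]
[-0.0002, -0.0037, -0.003]
[-0.0004, -0.0074, -0.0062]
[-0.0007, -0.0105, -0.01]
[-0.0009, -0.0128, -0.0143]
[-0.0013, -0.0144, -0.0189]
```

```bash
python3 -m handwheel '[[0,-0.004,-0.003,0],[0,-0.0074,-0.0062,0],[0,-0.0105,-0.01,0],[0,-0.0128,-0.0143,0],[0,-0.0128,-0.0143,0],[-0.001,-0.0128,-0.0133,0],[-0.03,-0.0128,-0.0133,0],[-0.045,-0.0128,-0.0133,0]]'; python3 - <<'E'
from rows import *
show([[.560,.061,.12],[.56,.061,.073]])
im=imaging.read_camera("top");cv2.imwrite("pics/top4.png",im[:,:,::-1])
crop("scene",205,130,95,75,6,"pics/s4.png")
E
```

```text
t: 10.47
tool_pos: [0.5109, 0.0328, 0.118]
ee_rot: [-3.2, 86.0, -97.1]
force: [1.5, 0.8, 0.9]
grip_width: -0.0004
pos [0.5109 0.0328 0.118 ] F [1.5 0.8 0.9] M [ 0.12 -0.1  -0.02]
[-0.0044, 0.0471, -0.0312]
[0.0425, 0.0472, -0.0345]
```

View pics/s4.png

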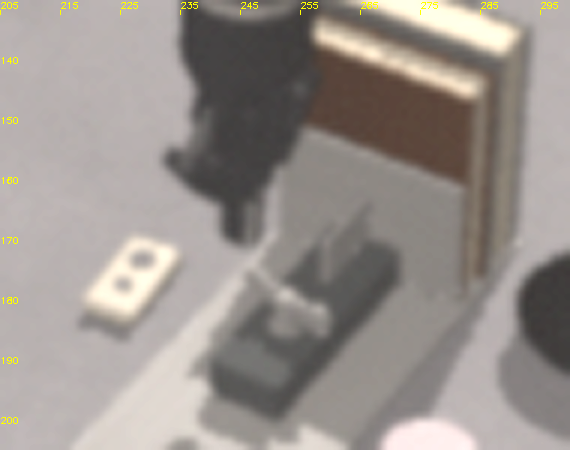

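The wing tips are at about (246.7,174) and (259,184). I'll compute the screw angle from these.

```bash
python3 - <<'E'
from fit import *
for d in (-30,-20,-10,0,10,20,30,40):
    m=model([.5385,.0583,-.0259,0,np.radians(d)]); print(d,[proj('scene',m[k])[0].round(1) for k in('w+','w-','hub')])
E
```

```text
-30 [array([261.3, 178.3]), array([242.1, 178. ]), array([251.7, 178.2])]
-20 [array([261.1, 179.4]), array([242.4, 176.9]), array([251.7, 178.2])]
-10 [array([260.7, 180.5]), array([242.8, 175.8]), array([251.7, 178.2])]
0 [array([260. , 181.5]), array([243.6, 174.9]), array([251.7, 178.2])]
10 [array([259. , 182.4]), array([244.6, 174. ]), array([251.7, 178.2])]
20 [array([257.8, 183.2]), array([245.8, 173.2]), array([251.7, 178.2])]
30 [array([256.4, 183.9]), array([247.2, 172.6]), array([251.7, 178.2])]
40 [array([254.8, 184.4]), array([248.7, 172.1]), array([251.7, 178.2])]
```

The screw is at about 20° mod 180, so the stroke brought it to ~200° total, with 250° left. Setting back for the second stroke.

```bash
python3 -m handwheel '[[-0.004,0.016,-0.009,0],[-0.004,0.032,-0.018,0],[-0.004,0.0475,-0.027,0],[-0.004,0.0475,-0.027,0],[0.015,0.0475,-0.027,0],[0.033,0.0475,-0.027,0],[0.043,0.0475,-0.027,0],[0.043,0.0475,-0.027,0]]'; python3 -c "
from rows import *
show([arc(a) for a in range(-30,50,10)])"
```

```text
t: 11.23
tool_pos: [0.5596, 0.0537, 0.0719]
ee_rot: [-3.3, 86.0, -97.2]
force: [0.2, 0.8, -0.7]
grip_width: -0.0001
pos [0.5596 0.0537 0.0719] F [ 0.2  0.8 -0.7] M [-0.01  0.   -0.01]
[-0.0011, 0.0017, -0.0]
[-0.0008, 0.004, 0.0042]
[-0.0005, 0.0056, 0.0088]
[-0.0002, 0.0064, 0.0136]
[0.0002, 0.0063, 0.0185]
[0.0005, 0.0053, 0.0233]
[0.0008, 0.0036, 0.0278]
[0.0011, 0.0011, 0.032]
```

```bash
python3 -m handwheel '[[-0.001,0.004,0.0042,0],[-0.0005,0.0056,0.0088,0],[0,0.0064,0.0136,0],[0,0.0063,0.0185,0],[0.0005,0.0053,0.0233,0],[0.001,0.0036,0.0278,0],[0.001,0.0011,0.032,0]]'; python3 -c "
from rows import *
show([arc(a) for a in range(50,121,10)])"
```

```text
t: 11.82
tool_pos: [0.559, 0.0206, 0.0736]
ee_rot: [-1.9, 86.0, -95.9]
force: [1.1, 0.4, -0.8]
grip_width: 0.0002
pos [0.559  0.0206 0.0736] F [ 1.1  0.4 -0.8] M [ 0.29 -0.21  0.  ]
[0.0008, -0.0038, 0.0026]
[0.001, -0.0076, 0.0057]
[0.0012, -0.0119, 0.008]
[0.0013, -0.0165, 0.0096]
[0.0014, -0.0213, 0.0104]
[0.0014, -0.0262, 0.0103]
[0.0013, -0.031, 0.0093]
[0.0012, -0.0355, 0.0076]
```

```bash
python3 -m handwheel '[[0.001,-0.0038,0.0026,0],[0.001,-0.0076,0.0057,0],[0.001,-0.012,0.008,0],[0.001,-0.0165,0.0096,0],[0.001,-0.0213,0.0104,0],[0.001,-0.0262,0.0103,0],[0.001,-0.031,0.0093,0],[0.001,-0.0355,0.0076,0]]'; python3 -c "
from rows import *
show([arc(a) for a in range(120,161,10)])"
```

```text
t: 12.48
tool_pos: [0.5226, 0.015, 0.0733]
ee_rot: [-1.8, 85.9, -95.8]
force: [0.9, -0.2, -0.3]
grip_width: 0.0003
pos [0.5226 0.015  0.0733] F [ 0.9 -0.2 -0.3] M [-0.09 -0.33  0.02]
[0.0003, 0.0004, -0.0005]
[0.0001, -0.0038, -0.003]
[-0.0001, -0.0075, -0.0062]
[-0.0004, -0.0105, -0.01]
[-0.0007, -0.0129, -0.0143]
```

Same pattern as the first stroke: finish this one, lift, and set back for the final stroke.

```bash
python3 -m handwheel '[[0,-0.004,-0.003,0],[0,-0.0074,-0.0062,0],[0,-0.0105,-0.01,0],[0,-0.0128,-0.0143,0],[0,-0.0128,-0.0143,0],[-0.001,-0.0128,-0.0133,0],[-0.03,-0.0128,-0.0133,0],[-0.045,-0.0128,-0.0133,0]]'; python3 -m handwheel '[[-0.004,0.016,-0.009,0],[-0.004,0.032,-0.018,0],[-0.004,0.0475,-0.027,0],[-0.004,0.0475,-0.027,0],[0.015,0.0475,-0.027,0],[0.033,0.0475,-0.027,0],[0.043,0.0475,-0.027,0],[0.043,0.0475,-0.027,0]]'; python3 -c "
from rows import *
show([arc(a) for a in range(-30,70,10)])"
```

```text
t: 13.15
tool_pos: [0.5109, 0.0329, 0.1183]
ee_rot: [-2.4, 86.0, -96.4]
force: [1.3, -0.0, 0.6]
grip_width: -0.0003
t: 13.82
tool_pos: [0.5577, 0.0537, 0.071]
ee_rot: [-6.4, 86.0, -100.3]
force: [0.6, 0.7, -0.7]
grip_width: -0.0002
pos [0.5577 0.0537 0.071 ] F [ 0.6  0.7 -0.7] M [ 0.19 -0.05 -0.03]
[-0.002, 0.0035, -0.0001]
[-0.0018, 0.0058, 0.0042]
[-0.0015, 0.0074, 0.0088]
[-0.0011, 0.0082, 0.0136]
[-0.0008, 0.0081, 0.0185]
[-0.0004, 0.0072, 0.0233]
[-0.0001, 0.0054, 0.0278]
[0.0002, 0.0029, 0.032]
[0.0005, -0.0003, 0.0356]
[0.0007, -0.0041, 0.0387]
```

```bash
python3 -m handwheel '[[-0.002,0.0058,0.0042,0],[-0.0015,0.0074,0.0088,0],[-0.001,0.0082,0.0136,0],[-0.001,0.0081,0.0185,0],[0,0.0072,0.0233,0],[0,0.0054,0.0278,0],[0,0.004,0.03,0],[0,0.004,0.03,0]]'; python3 -c "
from rows import *
show([arc(a) for a in range(35,80,5)])"
```

```text
t: 14.48
tool_pos: [0.5594, 0.0219, 0.0733]
ee_rot: [-6.1, 85.9, -100.1]
force: [0.4, -0.5, 1.0]
grip_width: 0.0002
pos [0.5594 0.0219 0.0733] F [ 0.4 -0.5  1. ] M [ 0.05 -0.06  0.03]
[0.0002, 0.0004, -0.0018]
[0.0003, -0.001, 0.0002]
[0.0005, -0.0025, 0.0021]
[0.0006, -0.0042, 0.0039]
[0.0008, -0.006, 0.0055]
[0.0009, -0.0079, 0.007]
[0.001, -0.01, 0.0083]
[0.0011, -0.0122, 0.0093]
[0.0012, -0.0145, 0.0102]
```

```bash
python3 -m handwheel '[[0,-0.001,0.001,0],[0,-0.0025,0.002,0],[0,-0.0035,0.003,0],[0,-0.0035,0.003,0]]';  python3 -m handwheel '[[0,-0.001,0,0],[0,-0.002,0.001,0],[0,-0.002,0.001,0]]'; python3 -c "
from rows import *
show([arc(a) for a in (50,60,70)])"
```

```text
t: 14.82
tool_pos: [0.5554, 0.019, 0.0735]
ee_rot: [-6.3, 85.9, -100.4]
force: [1.3, -0.2, 0.9]
grip_width: 0.0004
t: 15.07
tool_pos: [0.5531, 0.0181, 0.0737]
ee_rot: [-6.5, 85.9, -100.5]
force: [-0.2, 0.6, 0.5]
grip_width: -0.0003
pos [0.5531 0.0181 0.0737] F [-0.2  0.6  0.5] M [ 0.18 -0.09 -0.03]
[0.0006, 0.0019, -0.0004]
[0.0009, -0.0019, 0.0027]
[0.0011, -0.0062, 0.0051]
```

```bash
python3 -m handwheel '[[0,-0.001,0.001,0],[0,-0.002,0.001,0],[0,-0.002,0.001,0]]';  python3 -m handwheel '[[0,-0.001,0,0],[0,-0.002,0,0],[0,-0.002,0,0]]'; python3 -m handwheel '[[0,-0.001,0,0],[0,-0.002,0,0],[0,-0.002,0,0]]'
```

```text
t: 15.32
tool_pos: [0.551, 0.0171, 0.0737]
ee_rot: [-6.4, 85.9, -100.5]
force: [1.4, 1.0, -0.1]
grip_width: -0.0
t: 15.57
tool_pos: [0.5506, 0.0171, 0.0739]
ee_rot: [-3.4, 85.9, -97.4]
force: [5.8, 1.7, -3.7]
grip_width: -0.0001
t: 15.82
tool_pos: [0.5505, 0.0172, 0.0742]
ee_rot: [0.2, 86.0, -93.8]
force: [6.3, 0.2, -4.6]
grip_width: -0.0001
```

It stopped dead at x=0.5505 (force 6 N, no motion), where wings along y would stop it. I'll back off, lift away and check.

```bash
python3 -m handwheel '[[0,0.003,0.001,0],[0,0.008,0.003,0],[0,0.01,0.004,0],[-0.03,0.01,0.004,0],[-0.06,0.01,0.004,0],[-0.08,0.01,0.03,0],[-0.09,0.01,0.065,0],[-0.1,0.01,0.1,0]]'; python3 -m handwheel '[[0,0,0.035,0],[0,0,0.07,0],[0,0,0.105,0],[0,0,0.14,0],[0,0,0.14,0],[0,0,0.14,0]]'; python3 - <<'E'
from h import *
im=imaging.read_camera("top");cv2.imwrite("pics/top5.png",im[:,:,::-1])
im2=imaging.read_camera("scene");cv2.imwrite("pics/scene5.png",im2[:,:,::-1])
a=cv2.resize(im[145:230,170:285],None,fx=5,fy=5,interpolation=2); b=cv2.resize(im2[110:230,205:300],None,fx=2,fy=2)
b=cv2.resize(im2[125:210,205:255+55],None,fx=5,fy=5,interpolation=2)[:, :575]
b=cv2.copyMakeBorder(b,0,0,0,575-b.shape[1],0); c=np.vstack([a[80:400],b[:275]]); cv2.imwrite("pics/c5.png",np.clip(c*1.6,0,255).astype(np.uint8)[:,:,::-1])
E
```

```text
t: 16.48
tool_pos: [0.5539, -0.0757, 0.1826]
ee_rot: [0.5, 86.0, -93.3]
force: [0.8, -0.2, -0.4]
grip_width: -0.0001
t: 16.98
tool_pos: [0.5427, -0.2191, 0.1921]
ee_rot: [-1.3, 85.9, -95.5]
force: [-0.2, 0.3, 0.0]
grip_width: 0.0001
```

View pics/c5.png

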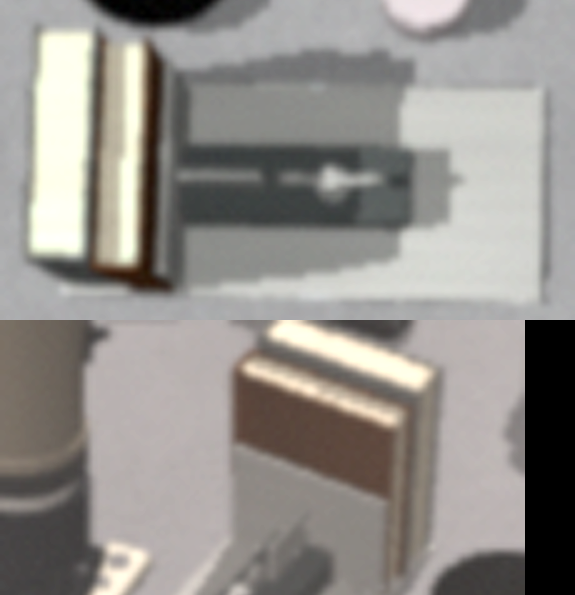

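The top view shows the wings in line with the rib (along the rack's y), the plate against the thin book, and both books upright. I'll check numerically for drift since the push and for moved bystanders, then hand in.

```bash
python3 - <<'E'
from h import *
g=lambda f:cv2.cvtColor(cv2.imread(f),6).astype(np.float32)
a,b,o=g('pics/top3.png'),g('pics/top5.png'),g('pics/top0.png')
def pc(p,q,c0,r0,w,h): return np.round(cv2.phaseCorrelate(p[r0:r0+h,c0:c0+w].copy(),q[r0:r0+h,c0:c0+w].copy()),2) if 0 else [np.round(v,2) for v in cv2.phaseCorrelate(p[r0:r0+h,c0:c0+w].copy(),q[r0:r0+h,c0:c0+w].copy())]
print('plate/foot/rib',pc(a,b,196,172,30,48)); 
for n,R in dict(books=(172,160,32,60),tin=(242,145,26,25),bowl=(178,128,44,40),remote=(215,226,36,22),jar=(92,155,34,32),case=(88,215,34,62),box=(330,122,60,48),horn=(390,175,26,106)).items(): print(n,pc(o,b,*R))
E
```

```text
plate/foot/rib [array([0.04, 0.01]), np.float64(1.0)]
books [array([-0.27, -0.14]), np.float64(0.99)]
tin [array([0.59, 0.39]), np.float64(0.95)]
bowl [array([0.55, 0.03]), np.float64(0.98)]
remote [array([-0.07,  0.04]), np.float64(0.85)]
jar [array([ 0.03, -0.06]), np.float64(0.97)]
case [array([-0.01,  0.05]), np.float64(0.96)]
box [array([ 0.36, -0.02]), np.float64(0.3)]
horn [array([0.64, 0.63]), np.float64(0.7)]
```

```bash
python3 -c "
from h import *
print(r.sign_off())"
```

```text
the job is handed in; nothing more can be done
None
```

I pushed the rack's sliding end snug against the books and tightened the wing screw to its stop. The job was handed in at about 17 s on the robot's clock.

- **Slider:** I pushed it about 49 mm with the shut fingertips on the foot end. It stopped moving while the force rose to 12.6 N, against about 6 N while sliding. The camera fit then put it at 0.000 m, and it did not move during the screw strokes (image shift 0.04 px).
- **Screw:** Three clockwise fingertip strokes took it through about 440°, lifting and setting back between strokes. It stopped dead at about 6 N of fingertip force. The last picture shows the wings in line with the rib, which is the fully tight position.
- **Books and other things:** Both books are still standing in the rack. The remote, jar and glasses case showed no image shift (under 0.1 px).
- **Less certain checks:** The tin and bowl read about 0.6 px (under 2 mm), which I put down to changed shadows. For the trinket box and shoehorn the image match was poor (0.3 and 0.7), most likely because of the arm or its shadow in view. The arm never went down near any of these four.
- **Tool tilt:** The tool leaned about 4° after the hard push and stayed that way. I allowed for it in the later moves.

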